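# Steady the rocking weighing base, then set the check weight on it

## Task

The weighing base rocks because its one adjustable foot, the one with the round knob at the back right corner, is screwed up too far. Turn the knob clockwise until that foot is level with the three fixed feet, so that the base stands level and no longer wobbles, and let go of it; then set the larger of the two check weights gently down, upright, on the middle of the weighing pan. Leave the base where it stands and leave the small weight and the roll of seals alone.

Things in the scene. Friction and masses are not known exactly. Their poses are not given: they have to be found in the camera images.
- base: loose low weighing base, 2.2 kg: grey plate 200 (x) x 260 (y) mm, top 33 mm over the origin; origin under its centre in the plane of the three fixed feet's undersides; x to its back, y to its left. Feet at x +-75, y +-105; the back right one (+75, -105) is adjustable and too short: the base starts tipped 2 to 5 deg onto it. Display box at front right, 51 mm high; pan edge 75 mm from knob axis
- knob (a joint): turn of the foot's knob, rad: 0 = foot screwed fully up, grows clockwise seen from above, at most 6.4. Coarse thread, 2.39 mm of foot per rad: level with the other feet at 4.19; farther makes the foot too long and the base rocks again. Starts between 0.3 and 2.0. Turns lightly (0.06 N m) and stays where it is left
- knob_mid (a point): middle of the round black plastic knob, on its upright axis: 40 mm across, 24 mm high, scalloped rim, gripped at any yaw. It sinks toward the plate as it is screwed in (underside 12 mm above the plate at level), but as that corner lifts equally it stays about 57 mm over the table
- foot_tip (a point): underside of the adjustable foot, below the knob, on its axis; in the base's frame z is up to +10 mm when screwed up and 0 when level with the fixed feet.
- pan_mid (a point): centre of the weighing pan's top face, 55 mm above the table when the base is level
- weight_large: the larger check weight, plain steel, 0.5 kg, standing upright: cylinder 44 mm across and 45 mm high, then a neck and a round head 26 mm across, 66 mm high in all; origin at the centre of its underside
- weight_small: the smaller check weight, same shape, 0.2 kg: 32 mm across, 48 mm high in all; origin at the centre of its underside. The two may stand in either place. Beyond the weights stands a fixed stack of cartons, 0.38 m high with a bowl on top (x over 0.5, y -0.43 to 0): swing past it with the arm drawn in. A lead up to 25 mm high lies on the table in front of the stack.
- label_roll: roll of round seals, 66 mm across, 36 mm high, lying on its side face; origin at the centre of its underside; a bystander

How it is judged (in metres and radians):
On the way, in this order (a step that is already met when the one before it is completed fails the run):
1. the adjustable foot is within 1.5 mm of the fixed feet and the base stands level by itself, untouched (z of foot_tip in the frame of base between -0.0015 and 0.0015 m and angle between base's own z axis and vertical below 0.016 rad and contact force between the fingers and base below 0.1 N), for 0.2 s.
2. the larger check weight stands on the weighing pan (distance between weight_large and pan_mid below 0.03 m and contact force between weight_large and base above 1 N), for 0.2 s.
At the end, for the whole second after the job is handed in: The adjustable foot is within 1.5 mm of the fixed feet's plane, the base is level within 0.016 rad and within 50 mm of where it stood, and the larger weight stands upright on the pan, within 30 mm of its centre, at rest (z of foot_tip in the frame of base between -0.0015 and 0.0015 m and angle between base's own z axis and vertical below 0.016 rad and distance of base from where it was at the start of the episode below 0.05 m and horizontal distance between weight_large and pan_mid below 0.03 m and z of weight_large in the frame of pan_mid between -0.003 and 0.003 m and angle between weight_large's own z axis and vertical below 0.05 rad and linear speed of each of weight_large, base below 0.01 m/s); the robot touches nothing.
It fails at once if the large weight is let fall from more than about 6 mm instead of being set down (contact force between the fingers and weight_large below 0.2 N and linear speed of weight_large above 0.35 m/s).
It fails at once if the small weight is shifted by more than 30 mm (distance of weight_small from where it was at the start of the episode above 0.03 m).
It fails at once if the roll of seals is shifted by more than 30 mm (distance of label_roll from where it was at the start of the episode above 0.03 m).
It also fails if it takes over 67 s, if anything falls off the work surface, if the arm or the gripper's body presses on something with over 40 N, if the wrist force passes 120 N, or if a joint passes its speed limit or range.

## Robot

A 6-joint arm with a two-finger parallel gripper is mounted at the origin on the work surface; the furniture and walls round the work are solid. World frame = base frame: x ahead of the robot, y to its left, z up, the work surface at z = 0. Lengths are in m, angles in degrees, forces in N, time in s.
With the tool pointing down it reaches from about 0.35 to 0.875 m from the base axis. Payload 4.2 kg.
Tool frame: the origin (TCP) lies midway between the tips of the shut fingers; the grasp point (between the pads) lies 19 mm behind it; z points along the fingers, y is the line along which they close (so a half turn about z gives the same grasp; the last joint's range is limited). The gripper opens to 87 mm and grips with 3 to 60 N. Pads are 19 mm wide; open, the fingers measure 117 mm over their backs; the gripper's body (75 mm by 190 mm) begins 51 mm behind the grasp point.
Start: joints at [-59.439, 22.042, 0.453, 0, -68.411, -14.817], TCP at [0.17, -0.602, 0.223] pointing down, gripper open.
Joint ranges: [-179.83, 179.83], [-69.29, 118.12], [-61.27, 80.66], [-181.25, 117.63], [-171.15, -9.14], [-177.46, 177.46]. Speed limits (degrees/s): [159.86, 159.86, 180, 180, 180, 180].

## Interface

Orientations are given as a 3x3 rotation matrix whose columns are the frame's x, y, z axes.
In Python, from station import r, imaging, monitor gives the robot as it stands (r), with the cameras (imaging) and the readings (monitor).
- The arm moves only by the tool jog_arm, called after "Request:" by a JSON object that holds its "name" and its "arguments". Schema: {"type":"object","properties":{"ticks":{"type":"array","items":{"type":"number"},"minItems":7,"maxItems":56},"only":{"type":"string"},"quiet":{"type":"boolean"},"lines":{"type":"string"}},"required":["ticks"],"additionalProperties":false}. ticks is one flat list of numbers that holds 1 to 8 rows one after another, with no inner brackets; each row has 7 numbers: the opening from 0.0 (shut) to 1.0 (fully open), then dx, dy, dz in normalised numbers (1 is 0.8 m), then a rotation vector rx, ry, rz in normalised numbers (1 is 180 degrees); each row is the pose to reach, as a shift and turn from the pose commanded when the call began, along the tool's axes at that moment; what a row does not reach only later rows make up. A row lasts 1/10 s, in which the tool goes at most 0.05 m and 8.59 degrees, less where a joint would pass 70% of its speed; a pose out of reach is approached as far as the arm can. The fingers move at their own pace and stop on an object; the grip force is fixed at half the most. Time passes only in rows, so rows that do not move let the fingers close. The tool returns the time, the measured TCP pose, the force, the opening and the grip force at its end. only (a regular expression) keeps the lines of the reply that match it, lines (a string "A,B") keeps lines A to B, and quiet returns only ok. Shift and turn numbers lie between -1 and 1, and a call with a number outside is refused. Input that does not fit is refused with a message, and nothing moves.
- monitor.sense(): the state, without advancing time (a new reading comes with each control period).
- imaging.capture(name): name is "side" or "top" or "wrist"; returns a dict with "pixels" (400x640x3 uint8, red, green, blue), "z_map" (400x640 float32, m along the optical axis (not along the pixel's ray), 0 where there is no reading), "K" (3x3 intrinsics, pixels), "world_from_camera" (4x4, takes a point from camera to world coordinates). Camera axes: x right, y up, looking along -z (the intrinsics and any distortion apply to the point x, -y, -z); pixel columns grow to the right and rows downward; lengths in m; the calibration is good to about 2 mm. A picture is of the moment at which its call begins.
- r.finish_job(): hands the job in; it is judged then, once.
The state is a dict: "time_s": time; "joints": joint angles; "joint_velocities": joint speeds; "effort": joint torques, N m; "tcp_pos": TCP position; "ee_rot": TCP orientation; "wrist_force": force on the tool from outside, world axes, zero at the start; "moment": the same for the moment, N m; "gripper_width": opening from 0.0 (shut) to 1.0 (fully open); "gripper_force": force on a finger pad.
Only numpy, scipy, OpenCV 4.12 (cv2) and the standard library are available. Lean on these libraries where they do the work, as an engineer would, in place of code of your own. Each camera call takes 0.05 s, during which the arm holds its last target. There are 200 camera calls.

## Working session

There is one attempt and no reset: what is moved stays moved. The work goes in short steps, Python scripts to look and compute and a tool call to move; the robot and the scene stay as the last step left them, time stands still between calls to the robot, and variables do not carry over. Pictures are saved under pics/ and viewed, at most 10 in all, crops included, and the job is handed in when it is done.

```bash
ls; mkdir -p pics
```

Run:
```python
from station import r, imaging, monitor
import cv2,numpy as np
s=monitor.sense();print(s)
for n in ["side","top"]:
    c=imaging.capture(n);cv2.imwrite(f"pics/{n}0.png",c["pixels"][:,:,::-1]);np.savez(f"{n}0.npz",**c)
    print(n,c["K"],c["world_from_camera"].round(3))
```

```text
pics
station.py
{'time_s': 0.0, 'joints': array([-5.94395748e+01,  2.20919883e+01,  3.79895399e-01, -3.04019543e-02,
       -6.84089179e+01, -1.48173412e+01]), 'joint_velocities': array([-0.01098374,  0.09169988,  0.16358767,  0.01662134,  0.0090702 ,
        0.09395695]), 'effort': array([-3.03567240e-04, -3.90664065e+01,  1.87412578e+01,  4.21984926e+00,
        1.12335183e-02, -1.81397372e-04]), 'tcp_pos': array([ 0.16945264, -0.60097408,  0.22144379]), 'ee_rot': array([[-9.62541074e-01, -2.71135131e-01, -6.48984072e-04],
       [-2.71135901e-01,  9.62538852e-01,  2.06947700e-03],
       [ 6.35644657e-05,  2.16791949e-03, -9.99997648e-01]]), 'wrist_force': array([-0.18437911,  0.15613027,  0.41715247]), 'moment': array([-0.00592071,  0.01629108, -0.01199365]), 'gripper_force': 0.0, 'gripper_width': 0.9970069488532332}
side [[467.18088956   0.         322.97152035]
 [  0.         467.18088956 192.54749366]
 [  0.           0.           1.        ]] [[-0.906  0.164 -0.39  -0.092]
 [-0.423 -0.33   0.844  1.054]
 [ 0.01   0.93   0.368  0.526]
 [ 0.     0.     0.     1.   ]]
top [[420.56396203   0.         324.58790007]
 [  0.         420.56396203 202.84822556]
 [  0.           0.           1.        ]] [[-0.024  0.995 -0.094  0.329]
 [-0.999 -0.026 -0.022 -0.02 ]
 [-0.024  0.094  0.995  0.999]
 [ 0.     0.     0.     1.   ]]
```

View pics/top0.png

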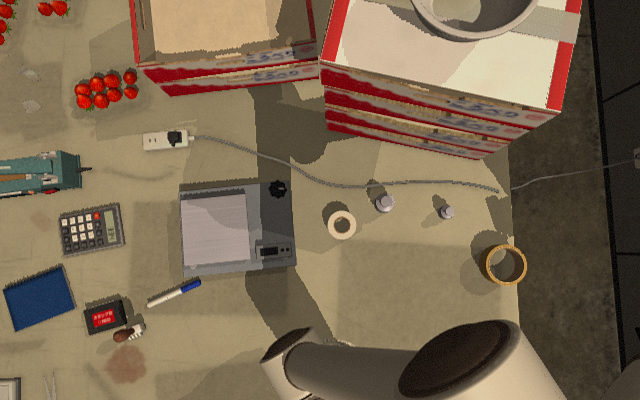

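View pics/side0.png

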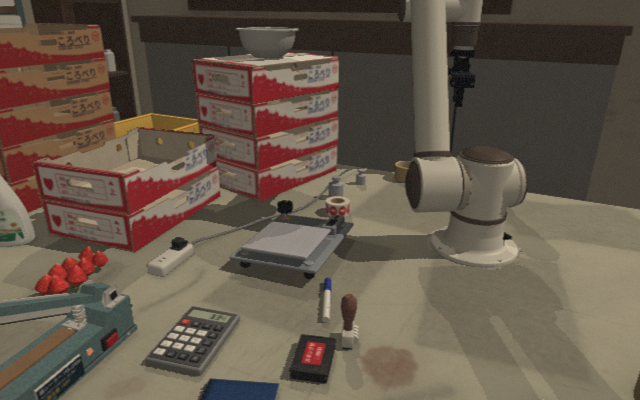

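The top view shows the knob at (278,188), the pan at (214,230), the large weight at (384,203), the small weight at (447,212) and the roll at (342,224). The side view shows the stack behind the weights, with the knob at (285,206).

Create h.py:
```python
import numpy as np,cv2
def ray(c,u,v):
    K=c["K"];W=c["world_from_camera"]
    d=W[:3,:3]@np.array([(u-K[0,2])/K[0,0],-(v-K[1,2])/K[1,1],-1]);return W[:3,3],d
def onz(c,u,v,z):
    o,d=ray(c,u,v);return o+d*(z-o[2])/d[2]
def cloud(c):
    K=c["K"];W=c["world_from_camera"];h,w=c["z_map"].shape;u,v=np.meshgrid(np.arange(w),np.arange(h))
    z=c["z_map"];p=np.stack([(u-K[0,2])/K[0,0]*z,-(v-K[1,2])/K[1,1]*z,-z],-1)
    return p@W[:3,:3].T+W[:3,3]
def blobs(mask,amin=15):
    n,l,s,c=cv2.connectedComponentsWithStats(mask.astype(np.uint8));return [(s[i],c[i],l==i) for i in range(1,n) if s[i][4]>=amin]
```

Run:
```python
from h import *
c=dict(np.load("top0.npz"));P=cloud(c);im=c["pixels"].astype(int)
def box(u0,u1,v0,v1):
    m=np.zeros(P.shape[:2],bool);m[v0:v1,u0:u1]=1;return m&(c["z_map"]>0)
k=box(262,296,176,204)&(im.max(2)<50)
for s,ce,l in blobs(k): print("knob dark",s,ce,"z",np.median(P[l][:,2]),onz(c,*ce,.069))
for nm,b in [("W1",box(368,404,186,218)),("W2",box(432,462,200,224)),("roll",box(325,360,205,243)),("knob",box(262,296,176,204))]:
    z=P[...,2]; h=z[b]; zt=np.percentile(h,99); print(nm,"ztop",zt,"table",np.percentile(h,10))
    for lo in ([.012] if nm!="knob" else [.058]):
        for s,ce,l in blobs(b&(z>lo)):
            q=P[l]; print("  >",lo,s,ce.round(1),"med",np.median(q,0).round(4),"ext",q.min(0).round(3),q.max(0).round(3))
    t=b&(z>zt-.008)
    for s,ce,l in blobs(t,5): print("  top",s,ce.round(1),P[l].mean(0).round(4))
b=box(190,240,200,260);q=P[b];A=np.c_[q[:,:2],np.ones(len(q))];s=np.linalg.lstsq(A,q[:,2],rcond=None)[0];print("pan plane",s, "tilt deg",np.degrees(np.hypot(*s[:2])))
# pan by colour brightness
cv2.imwrite("pics/crop.png",np.hstack([cv2.resize(c["pixels"][165:285,170:310,::-1],None,fx=4,fy=4,interpolation=0)[:480,:560],cv2.resize(c["pixels"][185:225,366:406,::-1],None,fx=6,fy=12,interpolation=0)]))
```

```text
knob dark [268 180  19  19 231] [276.9047619 188.995671 ] z 0.06760074478292677 [0.45111952 0.10636248 0.069     ]
W1 ztop 0.06717328365076553 table -0.0027660011963137167
  > 0.012 [374 193  21  20 313] [384.2 202.1] med [ 0.4162 -0.1333  0.0464] ext [ 0.397 -0.157  0.013] [ 0.439 -0.114  0.069]
  top [380 195  12  12 106] [385.8 200.8] [ 0.4186 -0.1356  0.065 ]
W2 ztop 0.04882639562310459 table -0.002871494007225639
  > 0.012 [439 205  16  14 168] [446.3 211.3] med [ 0.3935 -0.2751  0.0319] ext [ 0.379 -0.296  0.015] [ 0.409 -0.263  0.051]
  top [445 207   9   8  61] [449.  210.6] [ 0.3945 -0.2789  0.0468]
roll ztop 0.037900003252633215 table -0.002595590358926514
  > 0.012 [328 210  28  29 472] [341.6 224.4] med [ 0.3701 -0.0367  0.0349] ext [ 0.339 -0.068  0.012] [ 0.403 -0.005  0.04 ]
  top [328 210  28  29 462] [341.5 224.5] [ 0.3697 -0.0363  0.0348]
knob ztop 0.07085997212017327 table -0.0017430978306861133
  > 0.058 [268 179  18  19 222] [276.8 188.2] med [0.4534 0.1063 0.068 ] ext [0.434 0.088 0.058] [0.474 0.126 0.072]
  top [268 179  18  18 211] [276.7 187.9] [0.4537 0.107  0.0679]
pan plane [-0.04141765  0.02524919  0.0640376 ] tilt deg 2.7792546229191823
```

View pics/crop.png

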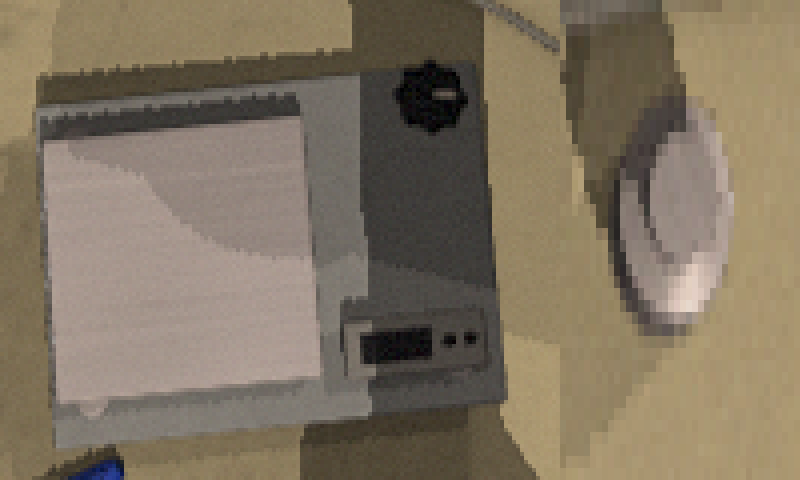

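Careful with the scale: shifts go in shares of 0.8 m and turns go in shares of 180 degrees. That gives: 0.35 m / 0.8 = 0.4375, 0.306 m / 0.8 = 0.3825, -60 degrees / 180 = -0.3333.

Request:
{"name": "jog_arm", "arguments": {"ticks": [1,-0.0363,0.055,0,0,0,-0.0417,1,-0.0725,0.11,0,0,0,-0.0833,1,-0.1088,0.1638,0,0,0,-0.125,1,-0.145,0.2188,0,0,0,-0.1667,1,-0.1813,0.2738,0,0,0,-0.2083,1,-0.2175,0.3275,0,0,0,-0.25,1,-0.2538,0.3825,0,0,0,-0.2917,1,-0.29,0.4375,0,0,0,-0.3333]}}

```text
time_s: 0.9
tcp_pos: [0.2917, -0.2189, 0.2225]
ee_rot: [[-0.242, -0.97, 0.0], [-0.97, 0.242, 0.0], [-0.0, -0.0, -1.0]]
wrist_force: [2.4, -0.2, 0.5]
gripper_width: 1.0
gripper_force: 0.0
```

Run:
```python
from h import *
from station import r, imaging, monitor
s=monitor.sense();print(s["joints"].round(1),s["tcp_pos"],s["ee_rot"].round(3).tolist())
c=dict(np.load("top0.npz"));P=cloud(c).reshape(-1,3);P=P[c["z_map"].ravel()>0]
for q in [(.453,.1065),(.4186,-.1356)]:
    d=np.hypot(P[:,0]-q[0],P[:,1]-q[1]);m=(P[:,2]>.085);i=np.argmin(np.where(m,d,9));print(q,"nearest high",P[i],d[i])
```

```text
[-10.9  -4.7 -32.2  -0.  -62.5  -3.1] [ 0.29170558 -0.21885826  0.2224568 ] [[-0.242, -0.97, 0.0], [-0.97, 0.242, 0.0], [-0.0, -0.0, -1.0]]
(0.453, 0.1065) nearest high [ 0.60119609 -0.00586109  0.11327857] 0.18597606155764393
(0.4186, -0.1356) nearest high [ 0.55757934 -0.16754839  0.16470357] 0.14260419593449705
```

Converted, -0.231 m / 0.8 = -0.2888, -0.21 m / 0.8 = -0.2625, -60 degrees / 180 = -0.3333.

Request:
{"name": "jog_arm", "arguments": {"ticks": [1,-0.0375,-0.0038,0,0,0,-0.0417,1,-0.075,-0.0075,0,0,0,-0.0833,1,-0.1125,-0.01,0,0,0,-0.125,1,-0.15,-0.0138,0,0,0,-0.1667,1,-0.1875,-0.0175,0,0,0,-0.2083,1,-0.225,-0.0213,0,0,0,-0.25,1,-0.2625,-0.025,0,0,0,-0.2917,1,-0.2888,-0.0275,0,0,0,-0.3333]}}

```text
time_s: 1.7
tcp_pos: [0.3703, -0.0007, 0.2224]
ee_rot: [[0.721, -0.693, -0.0], [-0.693, -0.721, 0.0], [-0.0, -0.0, -1.0]]
wrist_force: [0.7, -0.1, 0.3]
gripper_width: 0.995
gripper_force: 0.0
```

Run:
```python
from station import r, imaging, monitor
import numpy as np
s=monitor.sense();print(s["joints"].round(1));d=np.array([.453,.1065,.12])-s["tcp_pos"];print(s["ee_rot"].T@d)
```

```text
[ 25.5  -4.  -31.6  -0.  -62.4  20.7]
[-0.0145988  -0.13457376  0.10242708]
```

Converted, -0.1346 m / 0.8 = -0.1683, 0.102 m / 0.8 = 0.1275, -60 degrees / 180 = -0.3333.

Request:
{"name": "jog_arm", "arguments": {"ticks": [1,-0.0025,-0.0213,0,0,0,-0.0417,1,-0.005,-0.0425,0,0,0,-0.0833,1,-0.0075,-0.0625,0.0125,0,0,-0.125,1,-0.01,-0.0838,0.0375,0,0,-0.1667,1,-0.0125,-0.105,0.0625,0,0,-0.2083,1,-0.015,-0.125,0.0875,0,0,-0.25,1,-0.0175,-0.1475,0.1125,0,0,-0.2917,1,-0.0183,-0.1683,0.1275,0,0,-0.3333]}}

```text
time_s: 2.5
tcp_pos: [0.4529, 0.1045, 0.1187]
ee_rot: [[0.961, 0.276, -0.003], [0.276, -0.961, -0.001], [-0.003, 0.001, -1.0]]
wrist_force: [-0.3, -0.9, 0.8]
gripper_width: 1.0
gripper_force: 0.0
```

Request:
{"name": "jog_arm", "arguments": {"ticks": [1,0,0,0,0,0,0,1,0,0,0,0,0,0]}}

```text
time_s: 2.7
tcp_pos: [0.4531, 0.1042, 0.1202]
ee_rot: [[0.963, 0.269, -0.001], [0.269, -0.963, -0.001], [-0.002, 0.0, -1.0]]
wrist_force: [-0.1, -0.2, 0.7]
gripper_width: 1.001
gripper_force: 0.0
```

Run:
```python
from station import r, imaging, monitor
from h import *
s=monitor.sense();print(s["joints"].round(1))
c=imaging.capture("wrist");cv2.imwrite("pics/w1.png",c["pixels"][:,:,::-1]);np.savez("w1.npz",**c)
P=cloud(c);im=c["pixels"].astype(int);z=P[...,2]
m=(z>.058)&(z<.08)&(np.hypot(P[...,0]-.453,P[...,1]-.1065)<.04)&(c["z_map"]>0)
for b,ce,l in blobs(m,100): print(b,ce,P[l].mean(0),P[l].min(0),P[l].max(0)); d=np.array([*((P[l].min(0)+P[l].max(0))/2)[:2],.042])-s["tcp_pos"];print("shift",s["ee_rot"].T@d)
```

```text
[ 33.   12.9 -29.6  -0.  -47.7  72.6]
[ 292  183   53   54 2109] [318.1697487  209.66429587] [0.45532937 0.10656448 0.06864557] [0.43475232 0.08663044 0.05801645] [0.47395482 0.12602804 0.07161094]
shift [ 0.00190088 -0.00177156  0.07819281]
```

View pics/w1.png

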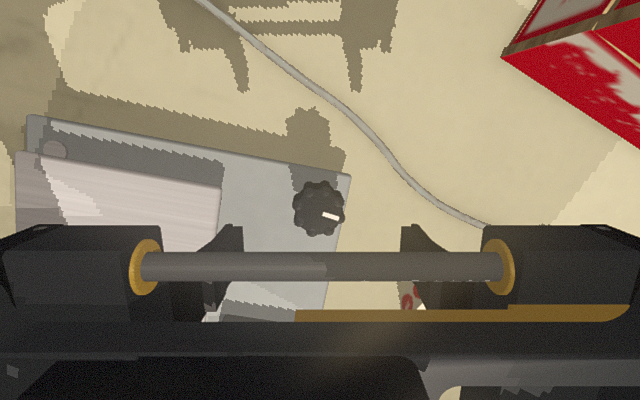

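The wrist view shows the knob at (319,209), with its pointer facing right and the plate corner clear around it. I can descend and grip.

Converted, 0.078 m / 0.8 = 0.0975, -0.002 m / 0.8 = -0.0025.

Request:
{"name": "jog_arm", "arguments": {"ticks": [0.8,0.0025,-0.0025,0.0188,0,0,0,0.8,0.0025,-0.0025,0.0375,0,0,0,0.8,0.0025,-0.0025,0.0563,0,0,0,0.8,0.0025,-0.0025,0.075,0,0,0,0.8,0.0025,-0.0025,0.0875,0,0,0,0.8,0.0025,-0.0025,0.0975,0,0,0,0.8,0.0025,-0.0025,0.0975,0,0,0]}}

```text
time_s: 3.45
tcp_pos: [0.4545, 0.1064, 0.0422]
ee_rot: [[0.963, 0.271, -0.001], [0.271, -0.963, -0.001], [-0.001, 0.0, -1.0]]
wrist_force: [-0.2, 0.3, -0.1]
gripper_width: 0.8
gripper_force: 0.0
```

Request:
{"name": "jog_arm", "arguments": {"ticks": [0,0,0,0,0,0,0,0,0,0,0,0,0,0,0,0,0,0,0,0,0,0,0,0,0,0,0,0,0,0,0,0,0,0,0,0,0,0,0,0,0,0,0,0,0,0,0,0,0]}}

```text
time_s: 4.15
tcp_pos: [0.4551, 0.1072, 0.0428]
ee_rot: [[0.962, 0.271, 0.001], [0.271, -0.962, 0.001], [0.001, -0.0, -1.0]]
wrist_force: [-0.9, 2.0, 2.5]
gripper_width: 0.452
gripper_force: 29.9
```

Run:
```python
from h import *
for n,lo in (("top0",None),("w1",None)):
    c=dict(np.load(n+".npz"));P=cloud(c);im=c["pixels"].astype(int)
    if n=="top0": m=np.zeros(P.shape[:2],bool);m[200:258,188:244]=1
    else: m=np.zeros(P.shape[:2],bool);m[195:222,30:200]=1
    m&=(c["z_map"]>0);q=P[m];q=q[(abs(q[:,2]-np.median(q[:,2]))<.02)]
    for _ in range(4):
        s=np.linalg.lstsq(np.c_[q[:,:2],np.ones(len(q))],q[:,2],rcond=None)[0];e=q[:,2]-np.c_[q[:,:2],np.ones(len(q))]@s;q=q[abs(e)<2.5*e.std()]
    print(n,len(q),s,e.std(),np.degrees(np.hypot(*s[:2])))
    if n=="top0":
        t=P[(c["z_map"]>0)&(abs(P[...,2])<.01)];t=t[(abs(t[:,0]-.4)<.15)&(t[:,1]>-.1)];print("table",np.linalg.lstsq(np.c_[t[:,:2],np.ones(len(t))],t[:,2],rcond=None)[0])
```

```text
top0 3185 [-0.04100942  0.02542926  0.06385746] 0.001539413286778637 2.7647335771310915
table [-0.00054774  0.00072665 -0.00038345]
w1 4501 [-0.03947511  0.02473585  0.06445447] 0.0006160563380758976 2.669114152213772
```

Converted, 46 degrees / 180 = 0.2556.

Request:
{"name": "jog_arm", "arguments": {"ticks": [0,0,0,0,0,0,0.0333,0,0,0,0,0,0,0.0667,0,0,0,0,0,0,0.1,0,0,0,0,0,0,0.1333,0,0,0,0,0,0,0.1667,0,0,0,0,0,0,0.2,0,0,0,0,0,0,0.2333,0,0,0,0,0,0,0.2556]}}

```text
time_s: 4.95
tcp_pos: [0.4538, 0.1056, 0.0427]
ee_rot: [[0.863, -0.506, -0.003], [-0.506, -0.863, -0.003], [-0.001, 0.004, -1.0]]
wrist_force: [-2.4, -0.4, 4.7]
gripper_width: 0.451
gripper_force: 29.7
```

Converted, 46 degrees / 180 = 0.2556.

Request:
{"name": "jog_arm", "arguments": {"ticks": [0,0,0,0,0,0,0.0333,0,0,0,0,0,0,0.0667,0,0,0,0,0,0,0.1,0,0,0,0,0,0,0.1333,0,0,0,0,0,0,0.1667,0,0,0,0,0,0,0.2,0,0,0,0,0,0,0.2333,0,0,0,0,0,0,0.2556]}}

```text
time_s: 5.75
tcp_pos: [0.4518, 0.1052, 0.0423]
ee_rot: [[0.234, -0.972, -0.007], [-0.972, -0.234, -0.004], [0.002, 0.008, -1.0]]
wrist_force: [-6.7, 1.8, 7.6]
gripper_width: 0.456
gripper_force: 29.8
```

Request:
{"name": "jog_arm", "arguments": {"ticks": [0,0,0,0,0,0,0.0333,0,0,0,0,0,0,0.0667,0,0,0,0,0,0,0.1,0,0,0,0,0,0,0.1333,0,0,0,0,0,0,0.1667,0,0,0,0,0,0,0.2,0,0,0,0,0,0,0.2333,0,0,0,0,0,0,0.2556]}}

```text
time_s: 6.55
tcp_pos: [0.4502, 0.1059, 0.0422]
ee_rot: [[-0.538, -0.843, -0.009], [-0.843, 0.538, -0.003], [0.007, 0.006, -1.0]]
wrist_force: [-14.2, 7.9, 11.8]
gripper_width: 0.453
gripper_force: 29.9
```

Request:
{"name": "jog_arm", "arguments": {"ticks": [0,0,0,0,0,0,0,0.8,0,0,0,0,0,0,0.8,0,0,0,0,0,0,0.8,0,0,0,0,0,0,0.8,0,0,0,0,0,0]}}

```text
time_s: 7.05
tcp_pos: [0.4554, 0.1069, 0.0426]
ee_rot: [[-0.534, -0.846, 0.001], [-0.846, 0.534, 0.0], [-0.0, -0.0, -1.0]]
wrist_force: [-0.6, -0.7, -0.1]
gripper_width: 0.732
gripper_force: 0.0
```

Request:
{"name": "jog_arm", "arguments": {"ticks": [0.8,0,0,-0.0375,0,0,0,0.8,0,0,-0.0875,0,0,0,0.8,0.025,0,-0.1375,0,0,0,0.8,0.075,0,-0.175,0,0,0,0.8,0.125,-0.0063,-0.1875,0,0,0,0.8,0.175,-0.0125,-0.1875,0,0,0,0.8,0.225,-0.0188,-0.1875,0,0,0,0.8,0.275,-0.02,-0.1875,0,0,0]}}

```text
time_s: 7.85
tcp_pos: [0.3505, -0.0891, 0.1929]
ee_rot: [[-0.534, -0.846, 0.001], [-0.846, 0.534, -0.0], [-0.001, -0.001, -1.0]]
wrist_force: [0.5, -0.2, 0.5]
gripper_width: 0.8
gripper_force: 0.0
```

Run:
```python
from station import r, imaging, monitor
from h import *
s=monitor.sense();print(s["joints"].round(1),s["tcp_pos"])
for n in ("top","wrist"):
    c=imaging.capture(n);cv2.imwrite(f"pics/{n}2.png",c["pixels"][:,:,::-1]);np.savez(n+"2.npz",**c)
    P=cloud(c);m=(c["z_map"]>0)&(P[...,0]>.32)&(P[...,0]<.44)&(P[...,1]>.19)&(P[...,1]<.3)&(abs(P[...,2]-.054)<.025)
    q=P[m];print(n,len(q))
    if len(q)<300: continue
    for _ in range(4):
        k=np.linalg.lstsq(np.c_[q[:,:2],np.ones(len(q))],q[:,2],rcond=None)[0];e=q[:,2]-np.c_[q[:,:2],np.ones(len(q))]@k;q=q[abs(e)<2.5*e.std()]
    print(k,np.hypot(*k[:2]),q.mean(0))
c=dict(np.load("top2.npz"));cv2.imwrite("pics/crop2.png",cv2.resize(c["pixels"][150:300,150:350,::-1],None,fx=4,fy=4,interpolation=0))
```

```text
[ 12.   -3.3 -35.6   0.  -57.6 -44.2] [ 0.35051449 -0.08910772  0.19291353]
top 1685
[-0.00627097  0.00066541  0.05634144] 0.006306170302740828 [0.39669411 0.2514117  0.05402342]
wrist 0
```

View pics/crop2.png

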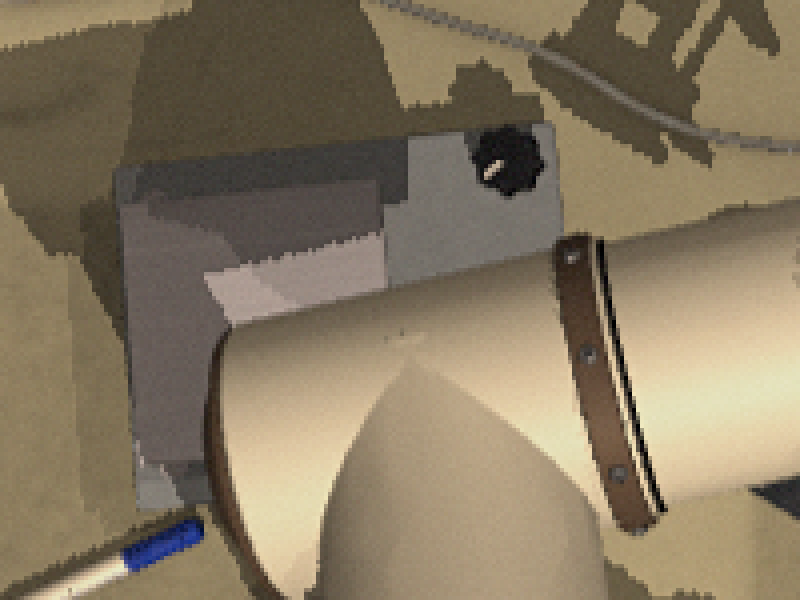

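The crop shows the base visibly squared up. The knob at (508,160) has its pointer swung from the right to the lower left, about 140° clockwise. The measured tilt is now about 0.006 rad. Next is the weight.

Converted, -0.0823 m / 0.8 = -0.1029, 0.043 m / 0.8 = 0.0538, 57.7 degrees / 180 = 0.3206.

Request:
{"name": "jog_arm", "arguments": {"ticks": [0.8,0,-0.0125,0.0063,0,0,0.04,0.8,0,-0.025,0.0125,0,0,0.08,0.8,0.0013,-0.0375,0.0188,0,0,0.12,0.8,0.0013,-0.05,0.025,0,0,0.16,0.8,0.0025,-0.0625,0.0313,0,0,0.2,0.8,0.0025,-0.075,0.0375,0,0,0.24,0.8,0.0038,-0.09,0.0438,0,0,0.28,0.8,0.0038,-0.1029,0.0538,0,0,0.3206]}}

```text
time_s: 8.75
tcp_pos: [0.4204, -0.1344, 0.1496]
ee_rot: [[-1.0, 0.004, 0.001], [0.004, 1.0, -0.0], [-0.001, -0.0, -1.0]]
wrist_force: [0.0, 0.0, -0.3]
gripper_width: 0.802
gripper_force: 0.0
```

Request:
{"name": "jog_arm", "arguments": {"ticks": [0.75,0,0,0,0,0,0,0.75,0,0,0,0,0,0]}}

```text
time_s: 8.95
tcp_pos: [0.419, -0.1341, 0.1494]
ee_rot: [[-1.0, -0.003, -0.001], [-0.003, 1.0, -0.0], [0.001, -0.0, -1.0]]
wrist_force: [-0.2, 0.4, 0.0]
gripper_width: 0.755
gripper_force: 0.0
```

Run:
```python
from station import r, imaging, monitor
from h import *
s=monitor.sense();print(s["joints"].round(1))
c=imaging.capture("wrist");cv2.imwrite("pics/w3.png",c["pixels"][:,:,::-1])
P=cloud(c);z=P[...,2]
m=(z>.05)&(z<.08)&(np.hypot(P[...,0]-.4186,P[...,1]+.1356)<.04)&(c["z_map"]>0)
for b,ce,l in blobs(m,60): print(b,ce,P[l].mean(0),P[l].min(0),P[l].max(0)); d=np.array([*((P[l].min(0)+P[l].max(0))/2)[:2],.012])-s["tcp_pos"];print("shift",s["ee_rot"].T@d)
c=imaging.capture("top");P=cloud(c);np.savez("top3.npz",**c);cv2.imwrite("pics/top3.png",c["pixels"][:,:,::-1])
m=(c["z_map"]>0)&(P[...,0]>.33)&(P[...,0]<.44)&(P[...,1]>.19)&(P[...,1]<.3)&(abs(P[...,2]-.054)<.012)
q=P[m];print(len(q),q.min(0),q.max(0))
k=np.linalg.lstsq(np.c_[q[:,:2],np.ones(len(q))],q[:,2],rcond=None)[0];print(k)
```

```text
[  3.6   8.2 -30.5   0.  -51.3 -93.4]
[303 183  32  32 800] [318.425   198.44875] [ 0.41723777 -0.13702692  0.06598278] [ 0.40522112 -0.14965406  0.05004771] [ 0.43065988 -0.12435272  0.06811021]
shift [ 0.00096754 -0.002863    0.13738201]
2317 [0.33003547 0.19003625 0.0487071 ] [0.43992134 0.29998659 0.05909202]
[-5.22109838e-04  7.19003090e-05  5.42810247e-02]
```

View pics/w3.png

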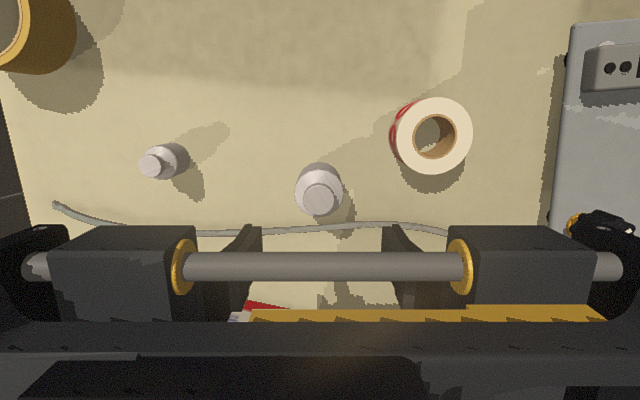

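View pics/top3.png

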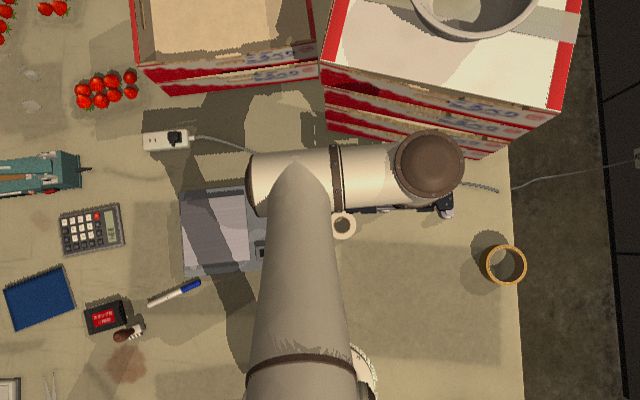

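The wrist view shows the large weight, head at (319,198), standing between the fingers, with the roll and small weight clear. The pan plane is now parallel to the table, so I can descend and grip.

Converted, 0.137 m / 0.8 = 0.1713, 0.045 m / 0.8 = 0.0563.

Request:
{"name": "jog_arm", "arguments": {"ticks": [0.75,0.0013,-0.0038,0.025,0,0,0,0.75,0.0013,-0.0038,0.0563,0,0,0,0.75,0.0013,-0.0038,0.0875,0,0,0,0.75,0.0013,-0.0038,0.1188,0,0,0,0.75,0.0013,-0.0038,0.1438,0,0,0,0.75,0.0013,-0.0038,0.1625,0,0,0,0.75,0.0013,-0.0038,0.1713,0,0,0,0.75,0.0013,-0.0038,0.1713,0,0,0]}}

```text
time_s: 9.85
tcp_pos: [0.4177, -0.137, 0.0123]
ee_rot: [[-1.0, -0.002, -0.001], [-0.002, 1.0, -0.0], [0.001, -0.0, -1.0]]
wrist_force: [0.3, 0.6, 0.5]
gripper_width: 0.75
gripper_force: 0.0
```

Request:
{"name": "jog_arm", "arguments": {"ticks": [0,0,0,0,0,0,0,0,0,0,0,0,0,0,0,0,0,0,0,0,0,0,0,0,0,0,0,0,0,0,0,0,0,0,0,0,0,0,0,0,0,0,0,0,0,0,0,0,0]}}

```text
time_s: 10.55
tcp_pos: [0.4185, -0.1371, 0.0131]
ee_rot: [[-1.0, -0.001, 0.001], [-0.001, 1.0, 0.0], [-0.001, 0.0, -1.0]]
wrist_force: [-1.2, 1.9, 5.7]
gripper_width: 0.498
gripper_force: 30.0
```

Run:
```python
from h import *
# pan corners: bright surface at z~.055 in the tilt-free later view occluded; use wood-grain pan in top0 & top2 -> hull of height/colour
c=dict(np.load("top0.npz"));im=c["pixels"];P=cloud(c)
hsv=cv2.cvtColor(im,cv2.COLOR_RGB2HSV).astype(int)
rr=im[...,0].astype(int)-im[...,2]
for n in ("top0",):
    m=np.zeros(rr.shape,bool);m[185:272,176:256]=1
    m&=(rr>2)&(rr<40)&(np.abs(P[...,2]-(-.0410*P[...,0]+.0254*P[...,1]+.0639))<.005)&(c["z_map"]>0)
    for b,ce,l in blobs(m,500):
        cnt=np.argwhere(l)[:,::-1].astype(np.float32);R=cv2.minAreaRect(cnt);print(b,R);
        pts=cv2.boxPoints(R);print([onz(c,*p,.0527).round(4).tolist() for p in pts],onz(c,*R[0],.0527),"px mean",P[l].mean(0))
# plate contour: grey
```

```text
[ 180  193   71   73 4357] ((214.4554443359375, 229.054443359375), (66.07046508789062, 67.96104431152344), 84.2894058227539)
[[0.4351, 0.3367, 0.0527], [0.4465, 0.1816, 0.0527], [0.2977, 0.1677, 0.0527], [0.2861, 0.3205, 0.0527]] [0.36580589 0.25146091 0.0527    ] px mean [0.36573833 0.25031635 0.05515688]
```

Converted, -0.12 m / 0.8 = -0.15, -0.115 m / 0.8 = -0.1438.

Request:
{"name": "jog_arm", "arguments": {"ticks": [0,0,0,-0.0063,0,0,0,0,0,0,-0.0188,0,0,0,0,0,0,-0.0438,0,0,0,0,0,0,-0.075,0,0,0,0,0,0,-0.1063,0,0,0,0,0,0,-0.1313,0,0,0,0,0,0,-0.1438,0,0,0,0,0,0,-0.15,0,0,0]}}

```text
time_s: 11.35
tcp_pos: [0.4178, -0.1371, 0.1332]
ee_rot: [[-1.0, -0.0, 0.001], [-0.0, 1.0, 0.0], [-0.001, 0.0, -1.0]]
wrist_force: [-0.7, -0.3, -5.5]
gripper_width: 0.5
gripper_force: 30.0
```

Request:
{"name": "jog_arm", "arguments": {"ticks": [0,0.0025,0.0125,0,0,0,0,0,0.0075,0.0375,0,0,0,0,0,0.0125,0.075,0,0,0,0,0,0.0188,0.1125,0,0,0,0,0,0.025,0.15,0,0,0,0,0,0.0313,0.1875,0,0,0,0,0,0.0375,0.225,0,0,0,0,0,0.0413,0.2563,0,0,0,0]}}

```text
time_s: 12.15
tcp_pos: [0.3832, 0.0689, 0.1314]
ee_rot: [[-1.0, -0.001, -0.003], [-0.001, 1.0, -0.001], [0.003, -0.001, -1.0]]
wrist_force: [0.9, 0.2, -4.8]
gripper_width: 0.495
gripper_force: 30.0
```

Request:
{"name": "jog_arm", "arguments": {"ticks": [0,0.0038,0.0313,0,0,0,0,0,0.0075,0.0625,0,0,0,0,0,0.0113,0.1,0,0,0,0,0,0.015,0.1375,0,0,0,0,0,0.0188,0.175,0,0,0,0,0,0.0225,0.2063,0,0,0,0,0,0.025,0.2225,0,0,0,0,0,0.0263,0.2294,0,0,0,0]}}

```text
time_s: 12.95
tcp_pos: [0.3628, 0.2518, 0.1315]
ee_rot: [[-1.0, -0.002, -0.002], [-0.002, 1.0, -0.002], [0.002, -0.002, -1.0]]
wrist_force: [-0.4, -1.0, -5.6]
gripper_width: 0.495
gripper_force: 30.0
```

Request:
{"name": "jog_arm", "arguments": {"ticks": [0,0,0,0,0,0,0,0,0,0,0,0,0,0]}}

```text
time_s: 13.15
tcp_pos: [0.3633, 0.2501, 0.1321]
ee_rot: [[-1.0, -0.0, -0.001], [-0.0, 1.0, -0.001], [0.001, -0.001, -1.0]]
wrist_force: [-0.7, -0.3, -4.5]
gripper_width: 0.496
gripper_force: 30.0
```

Run:
```python
from station import r, imaging, monitor
from h import *
s=monitor.sense();print(s["joints"].round(1))
c=imaging.capture("side");np.savez("side4.npz",**c);cv2.imwrite("pics/side4.png",cv2.resize(c["pixels"][120:300,200:420,::-1],None,fx=3,fy=3))
c=imaging.capture("wrist");np.savez("w4.npz",**c);cv2.imwrite("pics/w4.png",c["pixels"][:,:,::-1])
```

```text
[  55.8    9.7  -31.7   -0.   -48.7 -145.8]
```

View pics/side4.png

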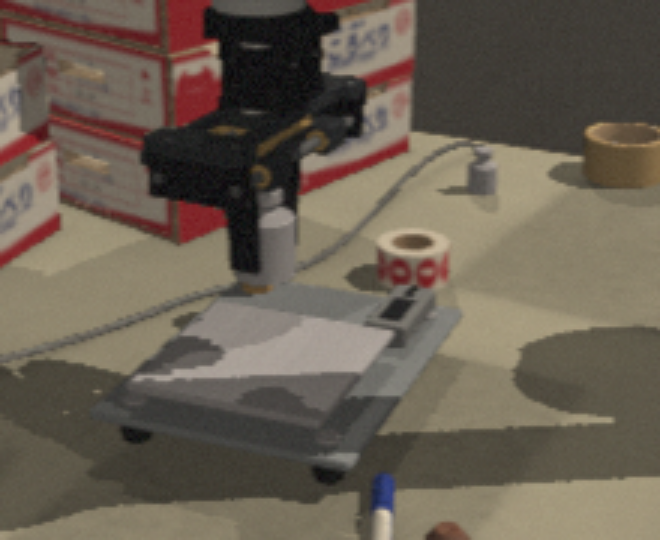

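View pics/w4.png

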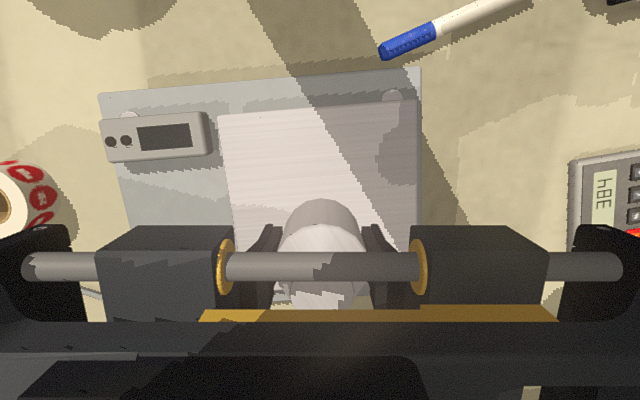

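The weight hangs upright over the pan in both views. The pan's front corners in the wrist picture are at (218,115) and (417,100), which I'll use to recheck its centre and height.

Run:
```python
from h import *
c=dict(np.load("w4.npz"));a=onz(c,218,115,.055);b=onz(c,417,100,.055);e=b-a;print(a,b,np.hypot(*e[:2]))
y=e/np.linalg.norm(e);x=np.array([y[1],-y[0],0]);print("centre",(a+b)/2+x*.075)
P=cloud(c);q=P[130:190,240:380].reshape(-1,3);q=q[abs(q[:,2]-.054)<.01];print(np.linalg.lstsq(np.c_[q[:,:2],np.ones(len(q))],q[:,2],rcond=None)[0],q.mean(0))
```

```text
[0.29595684 0.17306192 0.055     ] [0.2853754  0.31937388 0.055     ] 0.14669408631711245
centre [0.36547075 0.25162786 0.055     ]
[-0.00125537  0.00110031  0.0552371 ] [0.32918535 0.240389   0.05508835]
```

Converted, 0.06 m / 0.8 = 0.075, -0.002 m / 0.8 = -0.0025.

Request:
{"name": "jog_arm", "arguments": {"ticks": [0,-0.0025,0.0013,0.0125,0,0,0,0,-0.0025,0.0013,0.0275,0,0,0,0,-0.0025,0.0013,0.0425,0,0,0,0,-0.0025,0.0013,0.055,0,0,0,0,-0.0025,0.0013,0.065,0,0,0,0,-0.0025,0.0013,0.0713,0,0,0,0,-0.0025,0.0013,0.075,0,0,0,0,-0.0025,0.0013,0.075,0,0,0]}}

```text
time_s: 14.05
tcp_pos: [0.3658, 0.2522, 0.0723]
ee_rot: [[-1.0, -0.001, -0.0], [-0.001, 1.0, -0.0], [0.0, -0.0, -1.0]]
wrist_force: [0.4, 0.5, -4.2]
gripper_width: 0.498
gripper_force: 30.0
```

Request:
{"name": "jog_arm", "arguments": {"ticks": [0,0,0,0.0013,0,0,0,0,0,0,0.0025,0,0,0,0,0,0,0.0038,0,0,0,0,0,0,0.0038,0,0,0]}}

```text
time_s: 14.45
tcp_pos: [0.3657, 0.2523, 0.0696]
ee_rot: [[-1.0, -0.001, 0.0], [-0.001, 1.0, 0.0], [-0.0, 0.0, -1.0]]
wrist_force: [0.4, -0.7, -4.8]
gripper_width: 0.5
gripper_force: 30.0
```

Converted, 0.001 m / 0.8 = 0.0013.

Request:
{"name": "jog_arm", "arguments": {"ticks": [0,0,0,0.0013,0,0,0,0,0,0,0.0013,0,0,0,0,0,0,0.0013,0,0,0]}}

```text
time_s: 14.75
tcp_pos: [0.3658, 0.2523, 0.0685]
ee_rot: [[-1.0, -0.001, -0.0], [-0.001, 1.0, -0.0], [0.0, -0.0, -1.0]]
wrist_force: [0.8, -0.5, -4.8]
gripper_width: 0.499
gripper_force: 30.0
```

Request:
{"name": "jog_arm", "arguments": {"ticks": [0,0,0,0.0013,0,0,0,0,0,0,0.0013,0,0,0,0,0,0,0.0013,0,0,0]}}

```text
time_s: 15.05
tcp_pos: [0.3659, 0.2524, 0.0678]
ee_rot: [[-1.0, -0.001, 0.0], [-0.001, 1.0, 0.0], [-0.0, 0.0, -1.0]]
wrist_force: [-0.8, -0.9, -0.3]
gripper_width: 0.497
gripper_force: 30.0
```

Contact: the load has gone off the wrist. One more 0.5 mm down, then open.

Converted, 0.0005 m / 0.8 = 0.0006.

Request:
{"name": "jog_arm", "arguments": {"ticks": [0,0,0,0.0006,0,0,0,0,0,0,0.0006,0,0,0]}}

```text
time_s: 15.25
tcp_pos: [0.3659, 0.2524, 0.0677]
ee_rot: [[-1.0, -0.001, 0.0], [-0.001, 1.0, 0.0], [-0.0, 0.0, -1.0]]
wrist_force: [-2.7, -0.5, 5.9]
gripper_width: 0.495
gripper_force: 30.0
```

Request:
{"name": "jog_arm", "arguments": {"ticks": [0.8,0,0,0,0,0,0,0.8,0,0,0,0,0,0,0.8,0,0,0,0,0,0,0.8,0,0,0,0,0,0,0.8,0,0,0,0,0,0]}}

```text
time_s: 15.75
tcp_pos: [0.3659, 0.2524, 0.067]
ee_rot: [[-1.0, -0.001, 0.0], [-0.001, 1.0, 0.0], [-0.0, 0.0, -1.0]]
wrist_force: [0.4, -0.0, 0.3]
gripper_width: 0.784
gripper_force: 0.0
```

Request:
{"name": "jog_arm", "arguments": {"ticks": [0.8,0,0,-0.0125,0,0,0,0.8,0,0,-0.0375,0,0,0,0.8,0,0,-0.075,0,0,0,0.8,0,0,-0.125,0,0,0,0.8,0,0,-0.1625,0,0,0,0.8,0,-0.05,-0.175,0,0,0,0.8,0,-0.1,-0.175,0,0,0,0.8,0,-0.15,-0.175,0,0,0]}}

```text
time_s: 16.55
tcp_pos: [0.3657, 0.1312, 0.2083]
ee_rot: [[-1.0, -0.002, 0.002], [-0.002, 1.0, 0.002], [-0.002, 0.002, -1.0]]
wrist_force: [0.7, -0.5, -0.3]
gripper_width: 0.798
gripper_force: 0.0
```

Request:
{"name": "jog_arm", "arguments": {"ticks": [0.8,0,-0.0375,0,0,0,0,0.8,0,-0.0875,0,0,0,0,0.8,0,-0.125,0,0,0,0,0.8,0,-0.15,0,0,0,0,0.8,0,-0.15,0,0,0,0]}}

```text
time_s: 17.05
tcp_pos: [0.3655, 0.0106, 0.2077]
ee_rot: [[-1.0, 0.003, 0.001], [0.003, 1.0, 0.0], [-0.001, 0.0, -1.0]]
wrist_force: [0.3, -0.0, -1.0]
gripper_width: 0.794
gripper_force: 0.0
```

Run:
```python
from station import r, imaging, monitor
from h import *
c=imaging.capture("side");cv2.imwrite("pics/side5.png",cv2.resize(c["pixels"][120:300,200:420,::-1],None,fx=3,fy=3))
c=imaging.capture("top");P=cloud(c);ok=c["z_map"]>0
m=ok&(P[...,2]>.105)&(P[...,2]<.13)&(np.hypot(P[...,0]-.366,P[...,1]-.252)<.06)
for b,ce,l in blobs(m,20): print("head",b,P[l].mean(0))
m=ok&(abs(P[...,0]-.366)<.065)&(abs(P[...,1]-.252)<.065)&(abs(P[...,2]-.054)<.008);q=P[m];print(len(q),np.linalg.lstsq(np.c_[q[:,:2],np.ones(len(q))],q[:,2],rcond=None)[0])
```

```text
1124 [0.0005538  0.00212978 0.05318648]
```

View pics/side5.png

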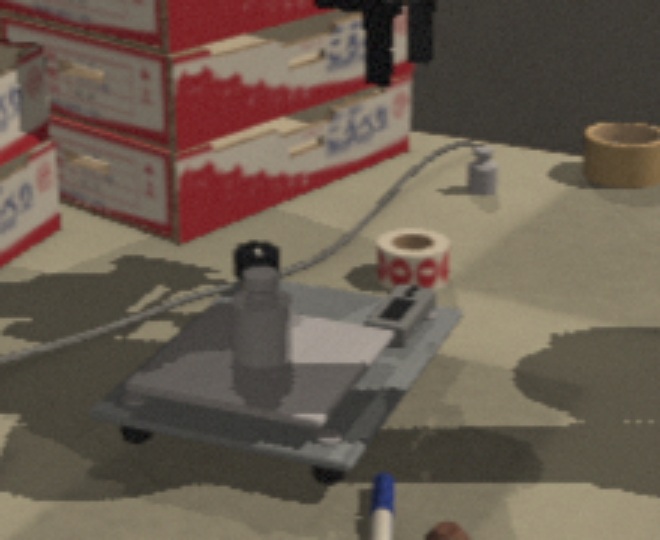

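The large weight stands upright at mid-pan, around (263,320) in the crop. The base is level (about 0.002 rad), and the roll and small weight haven't moved. Handing in.

```bash
python3 -c "
from station import r, imaging, monitor
print(r.finish_job())"
```

```text
the job is handed in; nothing more can be done
None
```

I turned the knob about 138° clockwise, which brought the base to within about 0.002 rad of level. I then set the large weight upright on the middle of the pan, left the small weight and the roll alone, and handed the job in at about 17 s; no verdict was returned.

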